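# Take the filter cassette out of the setting bench's dust collector

## Robot

A 6-joint arm with a two-finger parallel gripper is mounted at the origin on the work surface. World frame = base frame: x ahead of the robot, y to its left, z up, the work surface at z = 0. Lengths are in m, angles in rad, forces in N, time in s.
With the tool pointing down it reaches from about 0.35 to 0.975 m from the base axis. Payload 4.9 kg.
Tool frame: the origin (TCP) lies between the finger pads; the fingertips stand 14 mm ahead of it and the grasp point (between the pads) lies 5 mm behind it (manip.tcp_to_tips is the distance from the TCP to the fingertips, in m); z points along the fingers, y is the line along which they close (so a half turn about z gives the same grasp; the last joint's range is limited). The gripper opens to 85 mm and grips with 20 to 120 N. Pads are 22 mm wide; open, the fingers measure 114 mm over their backs; the gripper's body (76 mm by 85 mm) begins 54 mm behind the grasp point. The pads swing forward as they close: fully open they stand 13 mm farther back than shut.
Start: joints at [1.223, 0.053, 1.613, -0, 1.476, -0.119], TCP at [0.142, 0.609, 0.245] pointing down, gripper open.
Joint ranges: [-3.01, 3.01], [-1.01, 2.22], [0.06, 2.58], [-1.02, 4.17], [0.09, 2.62], [-3.14, 3.14]. Speed limits (rad/s): [2.57, 2.57, 3.14, 3.14, 3.14, 3.14].

## Interface

Orientations are given as a unit quaternion [w, x, y, z].
In Python, from plant import manip gives the robot as it stands.
- The arm moves only by the tool servo_tool, never from a script. Its argument "moves" is a list that holds one entry, the list of rows, each a list of 7 numbers: the shift along the tool's x, y, z in mm, then the turn, a rotation vector about the tool's x, y, z in degrees, then the finger opening in mm, from 0 to 85.4. In form: [[[x, y, z, ax, ay, az, fingers], ...]]. A call has 1 to 12 rows; each row shifts and turns the commanded pose from where the row before left it, along the tool's axes as they then stand; what a row does not reach is not made up. A row lasts 1/8 s, in which the tool goes at most 62.5 mm and 10.7 degrees, less where a joint would pass 70% of its speed; a pose out of reach is approached as far as the arm can. A call with a gripper value outside its range is refused whole. The fingers move at their own pace and stop on an object; the grip force is fixed at half the most. Time passes only in rows, so rows that do not move let the fingers close. It gives the time, the measured TCP pose, the force, the opening and the grip force at its end, in the units of the state.
- manip.state(): the state, without advancing time (a new reading comes with each control period).
- manip.grab_frame(name): name is "scene" or "top" or "wrist"; returns a dict with "image" (480x640x3 uint8, blue, green, red), "mtx" (3x3 intrinsics, pixels), "dist_coeffs" ([k1, k2, p1, p2, k3] as OpenCV has them; the pictures are not rectified), "eye" and "rotation" of the camera in the world. Camera axes: x right, y down, z forward; pixel columns grow to the right and rows downward; lengths in m; the calibration is good to about 2 mm. A picture is of the moment at which its call begins. There is no depth.
- manip.job_done(): hands the job in; it is judged then, once.
The state is a dict: "time": time; "joint_pos": joint angles; "joint_vel": joint speeds; "joint_efforts": joint torques, N m; "tool_pos": TCP position; "tool_rot": TCP orientation; "contact_force": force on the tool from outside, world axes, zero at the start; "ft_torque": the same for the moment, N m; "gripper_width": opening from 0.0 (shut) to 1.0 (fully open); "grasp_force": force on a finger pad.
Only numpy, scipy, OpenCV 4.12 (cv2) and the standard library are available. Lean on these libraries where they do the work, as an engineer would, in place of code of your own. Each camera call takes 0.05 s, during which the arm holds its last target. There are 200 camera calls.

## Task

The filter of the bench's dust collector is due for a change and its lid is already off. Lift the wire catch basket out by its handle, keeping it upright, and hang it by the handle on the hook stand; then pinch the two catches on the sides of the filter cassette together, all the way in, draw the cassette straight up out of the collector and finish while still holding it by the pinched catches, level, a few centimetres or more above the collector's rim. Leave the other things on the bench where they are.

Things in the scene. Friction and masses are not known exactly. Their poses are not given: they have to be found in the camera images.
- collector: Grey steel dust collector fixed to the bench, open on top. Origin: on the bench under the centre of its well, z up; fan housing behind the well (its x +70 to +196 mm, y -80 to +80, 115 mm high). Well: inside 125 (x) by 145 mm (y), walls 8 mm, rim at 125 mm, floor at 30 mm. A fixed keeper lip on each y side of the cassette, 34 to 46 mm off centre, top at 53 mm, holds down the catch's nose.
- cassette: Black filter cassette, white pleats on top, 0.15 to 0.32 kg, on the well's floor under the basket, axes as the collector's. Origin: centre of its underside, 30 mm above the bench at the start. Foot 104 (x) by 60 (y) by 6 mm in ribs 10 mm high with 1.5 mm play; body 98 by 44 mm, 46 mm high. An upright catch in the middle of each long (y) side. Comes out straight up once both catches are in.
- catch_left (a joint): Travel of the catch on the cassette's +y side: 0 out, 0.006 m fully in (towards -y). A spring returns it, 5 N at 0, 12 N fully in. Its nose clears the keeper beyond about 3.5 mm. Outer faces of the two catches: 62 mm apart when out, 50 mm when both are in.
- catch_right (a joint): The same for the catch on the cassette's -y side, pressed in towards +y.
- catch_left_pad (a point): Finger point in the middle of the flat upright outer face of the +y catch, 50 mm above the cassette's underside (80 mm above the bench at the start). The catch is 24 mm wide (x), 5 mm thick; its face is free for a finger from 53 mm (keeper lip) up to its top at 94 mm above the bench.
- catch_right_pad (a point): The same point on the outer face of the -y catch.
- basket: Steel wire catch basket, 0.12 to 0.26 kg, hung by its flange in the mouth of the well, axes as the collector's. Origin: centre of its underside (99 mm above the bench at the start). Pan 118 (x) by 138 (y) by 30 mm, flange 137 by 157 mm. Stiff upright handle over its middle: legs at y -67 and +67 mm, level flat-sided top bar from y -48 to +48 mm, 8 mm thick (x), 12 mm high, its middle at z 100 mm.
- basket_bar (a point): Centre of the basket handle's level top bar, 100 mm above the basket's underside, 6 mm above the bar's own underside; the bar runs along the basket's y. The middle is for the hook: grip the bar some 25 mm to either side.
- hook_stand: Dark steel hook stand fixed to the bench left or right of the collector: round foot 100 mm across, 16 mm post 240 mm high, one upturned hook of 8 mm rod. Origin: under the post. The hook points to its own -x: level shank, top face 224 mm above the bench, out to 103 mm from the post's centre, then a tip that turns up to 246 mm height at 119 mm out.
- hook_seat (a point): Point on top of the hook's level shank, 95 mm out from the post's centre, 224 mm above the bench, axes as the stand's: where the basket's bar should lie, crossing the shank. The upturned tip is 24 mm farther out, to its -x.
- ball_vise: Bystander: engraver's steel ball vise on a rubber base, 96 mm across, 102 mm high, left or right of the collector. Origin: centre of its underside.
- lid: Bystander: the collector's lid lying on the bench, 145 by 165 by 8 mm with a round black pipe stub 44 mm across, 38 mm high over all. Origin: centre of its underside.
- stone_tray: Bystander: shallow grey tray with compartments, 110 by 170 by 22 mm. Origin: centre of its underside.
Things that resemble listed ones, but are neither listed nor needed, are in the scene too. There is more than one size of the cassette; the job needs the middle-sized.

How it is judged:
By the outcome, as a careful person would: the job done as asked, in the order asked, and still so for the second after the job is handed in, while the arm keeps its last pose, push and grip.
It also fails if it takes over 58 s, if anything falls off the work surface, if the arm or the gripper's body presses on something with over 40 N, if the wrist force passes 120 N, or if a joint passes its speed limit or range.

## Working session

There is one attempt and no reset: what is moved stays moved. The work goes in short steps, Python scripts to look and compute and a tool call to move; the robot and the scene stay as the last step left them, time stands still between calls to the robot, and variables do not carry over. Pictures are saved under pics/ and viewed, at most 10 in all, crops included, and the job is handed in when it is done.

Besides the shell and the picture viewer there is one more tool, called after ">>>" as name(argument=value, ...) on one line, values as JSON. servo_tool: Moves the arm, as the interface text tells. Its arguments: {"type":"object","properties":{"moves":{"type":"array"}},"required":["moves"]}

```bash
mkdir -p pics; cat > h.py <<'E'
import numpy as np, cv2, pickle
from plant import manip
def grab(n,tag):
    f=manip.grab_frame(n); cv2.imwrite(f'pics/{tag}.png',f['image']); pickle.dump(f,open(f'pics/{tag}.pkl','wb')); return f
def load(tag): return pickle.load(open(f'pics/{tag}.pkl','rb'))
def ray(f,px):
    u=cv2.undistortPoints(np.array([[px]],float),np.array(f['mtx']),np.array(f['dist_coeffs']))[0,0]
    return np.array(f['eye']), np.array(f['rotation'])@np.array([u[0],u[1],1])
def atz(f,px,z):
    e,d=ray(f,px); return e+d*(z-e[2])/d[2]
def proj(f,P):
    R=np.array(f['rotation']); c=(np.atleast_2d(P)-np.array(f['eye']))@R
    return cv2.projectPoints(c.reshape(-1,1,3),np.zeros(3),np.zeros(3),np.array(f['mtx']),np.array(f['dist_coeffs']))[0][:,0]
E
python3 - <<'E'
from h import *
for n in('scene','top'):
    f=grab(n,n+'0'); print(n,np.round(f['eye'],3),np.round(f['rotation'],3).tolist(),np.array(f['rotation']).shape)
print(manip.state())
E
```

```text
scene [1.111 0.055 0.708] [-0.261, 0.611, 0.685, -0.299] (4,)
top [ 0.275 -0.022  1.454] [0.072, -0.694, 0.714, -0.054] (4,)
{'time': 0.1, 'joint_pos': array([ 1.22299183e+00,  5.32750781e-02,  1.61415506e+00,  2.87618964e-05,
        1.47599141e+00, -1.18974273e-01]), 'joint_vel': array([ 0.00070548, -0.00289645, -0.00238792,  0.00035329, -0.00252346,
        0.00116655]), 'joint_efforts': array([ 1.12782753e-03, -3.94909823e+01, -3.71360672e+01, -2.48477113e-05,
        3.85707506e-03, -6.87519076e-06]), 'tool_pos': array([0.14156721, 0.60820775, 0.24419668]), 'tool_rot': array([-2.25417819e-04,  1.14166960e-01,  9.93461156e-01, -8.86347473e-04]), 'contact_force': array([0.1715976 , 0.01437132, 0.49271945]), 'ft_torque': array([ 0.02538578,  0.01293901, -0.04739433]), 'grasp_force': 0.0, 'gripper_width': 1.0000529526949549}
```

```bash
ls .; true
```

```text
h.py
pics
```

Rotation is a quaternion; fix the helper.

```bash
python3 - <<'E'
s=open('h.py').read()
s=s.replace("from plant import manip","from plant import manip\nfrom scipy.spatial.transform import Rotation as Ro\ndef q2R(q): return Ro.from_quat(np.roll(np.array(q,float),-1)).as_matrix()")
s=s.replace("np.array(f['rotation'])","q2R(f['rotation'])")
open('h.py','w').write(s)
E
python3 -c "
from h import *
print(proj(load('scene0'),[[.14,.61,.245],[.6,0,0]]),proj(load('top0'),[[.14,.61,.245],[.6,0,0]]))"
```

```text
[[600.97528791 119.58338497]
 [317.20890407 324.29558621]] [[ 54.19935366 405.03728947]
 [321.07562622 220.12100662]]
```

View pics/top0.png

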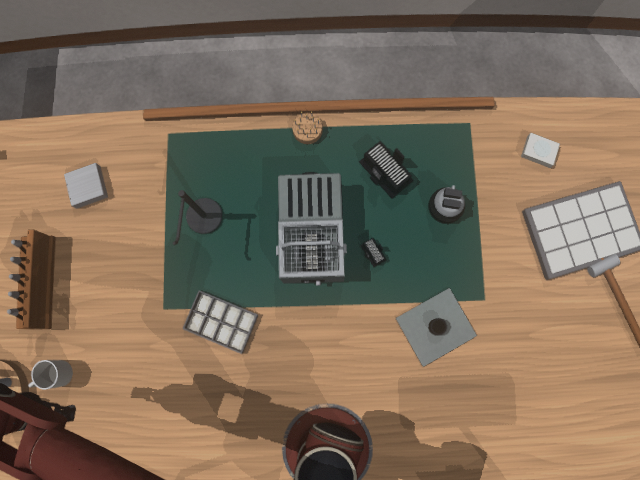

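View pics/scene0.png

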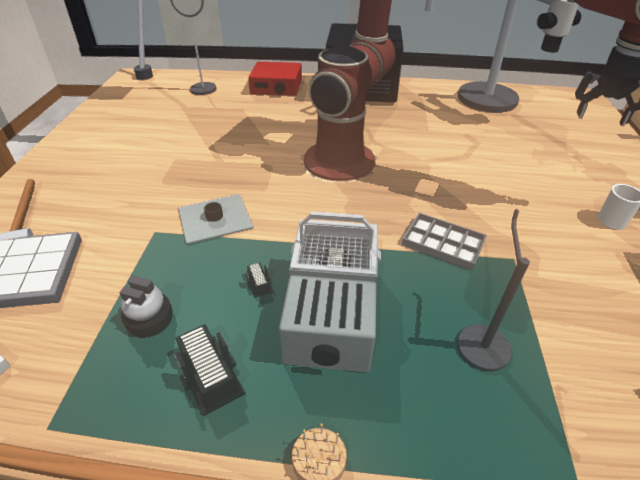

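Top picture: collector well at about (312,252), fan housing above it at (310,197), hook post foot at (205,215) with the hook running from (183,195) to (179,242). Candidates for the cassette: large one on the bench (386,167), small one on the bench (374,250), and the one in the well under the basket (312,252). The last is the middle-sized and so the one I want. For the handle, the only wire basket is at (312,250). I'll check with one enlarged crop.

```bash
python3 - <<'E'
from h import *
t=load('top0')['image'];s=load('scene0')['image']
a=cv2.resize(t[165:290,265:365],None,fx=4,fy=4,interpolation=cv2.INTER_CUBIC) #400x500
b=cv2.resize(t[180:260,160:260],None,fx=4,fy=4,interpolation=cv2.INTER_CUBIC) #400x320
c=np.zeros((500,800,3),np.uint8);c[:,:400]=a;c[:320,400:]=b
cv2.imwrite('pics/c1.png',c)
a=cv2.resize(s[205:365,270:390],None,fx=3,fy=3,interpolation=cv2.INTER_CUBIC) #360x480
b=cv2.resize(s[205:365,440:570],None,fx=3,fy=3,interpolation=cv2.INTER_CUBIC) #390x480
cv2.imwrite('pics/c2.png',np.hstack([a,b]))
E
```

```text
(no output)
```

View pics/c1.png

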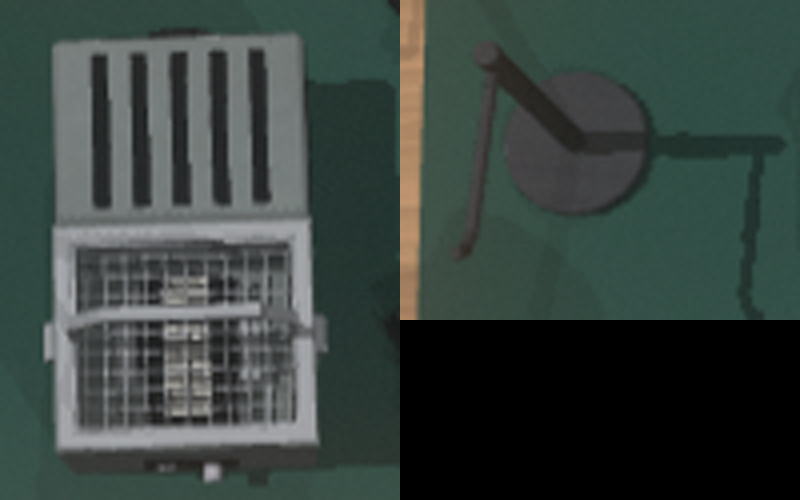

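View pics/c2.png

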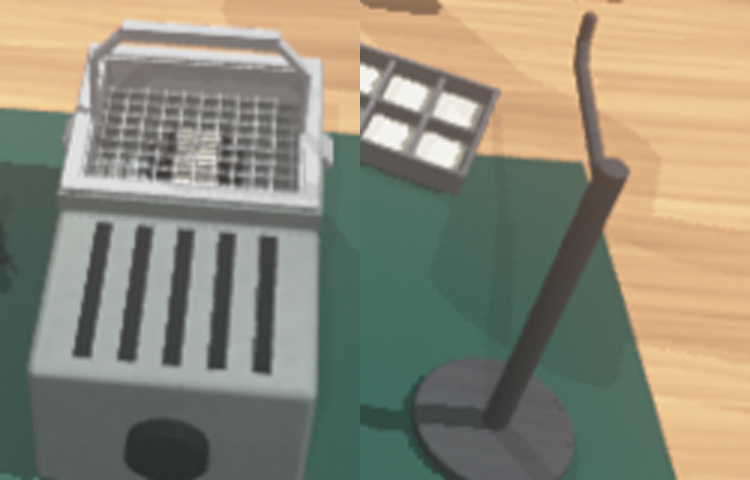

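```bash
python3 - <<'E'
from h import *
t=load('top0');s=load('scene0')
T=lambda x,y:(265+x/4,165+y/4); H=lambda x,y:(160+(x-400)/4,180+y/4)
S=lambda x,y:(270+x/3,205+y/3); K=lambda x,y:(440+(x-360)/3,205+y/3)
def p(n,f,px,z): print(n,np.round(atz(f,px,z),4))
p('barL t',t,T(103,319),.205);p('barR t',t,T(262,308),.205)
p('barL s',s,S(278,37),.205);p('barR s',s,S(125,25),.205)
for q in [(53,42),(302,35)]: p('house t',t,T(*q),.115)
for q in [(54,225),(310,225),(318,443),(57,450)]: p('flange t',t,T(*q),.129)
for q in [(31,375),(318,392)]: p('house s',s,S(*q),.115)
p('post t',t,H(488,57),.24);p('tip t',t,H(462,255),.246)
p('post s',s,K(612,170),.24);p('tip s',s,K(588,17),.246)
p('foot t',t,H(577,143),.008)
E
```

```text
barL t [0.4981 0.0685 0.205 ]
barR t [ 0.5017 -0.0235  0.205 ]
barL s [0.5066 0.0718 0.205 ]
barR s [ 0.5053 -0.0207  0.205 ]
house t [0.6941 0.1039 0.115 ]
house t [ 0.6931 -0.0543  0.115 ]
flange t [0.5717 0.1034 0.129 ]
flange t [ 0.5666 -0.0547  0.129 ]
flange t [ 0.4314 -0.0549  0.129 ]
flange t [0.4318 0.1035 0.129 ]
house s [ 0.7012 -0.0501  0.115 ]
house s [0.695  0.1062 0.115 ]
post t [0.6187 0.3171 0.24  ]
tip t [0.5013 0.3281 0.246 ]
post s [0.6258 0.3176 0.24  ]
tip s [0.5092 0.3294 0.246 ]
foot t [0.6212 0.3184 0.008 ]
```

Crops: wire basket in the collector, bar ends at top-image (290.8,244.8) and (330.5,242). The pleats of the middle cassette show through the basket mesh, so the choice holds. Post top is at (182,194) and hook tip at (175.5,244), with the hook pointing to world -x, turned about -5°. Collector is at about (0.500, 0.0245), yaw about 0.

```bash
cat >> h.py <<'E'
def plan(pos,yaw_y,n,grip):
    "rows to reach TCP pos, tool down, tool y axis at world angle yaw_y deg"
    s=manip.state(); p=np.array(s['tool_pos']); R=q2R(s['tool_rot'])
    a=np.radians(yaw_y); y=np.array([np.cos(a),np.sin(a),0]); z=np.array([0,0,-1.]); Rt=np.c_[np.cross(y,z),y,z]
    rv=Ro.from_matrix(R.T@Rt).as_rotvec()/n; out=[]
    for i in range(n):
        d=R.T@((np.array(pos)-p)/(n-i)); d=np.round(d*1000,1); r=np.round(np.degrees(rv),1)
        out.append([*d.tolist(),*r.tolist(),grip]); p=p+R@(d/1000); R=R@Ro.from_rotvec(np.radians(r)).as_matrix()
    print(out, 'end',p.round(4))
E
python3 -c "
from h import *
plan([.47,.0,.32],0,12,85)"
```

```text
[[-38.2, -43.2, -6.2, -0.0, 0.0, 6.4, 85], [-42.7, -38.6, -6.3, -0.0, 0.0, 6.4, 85], [-46.8, -33.6, -6.2, -0.0, 0.0, 6.4, 85], [-50.2, -28.2, -6.3, -0.0, 0.0, 6.4, 85], [-53.1, -22.5, -6.2, -0.0, 0.0, 6.4, 85], [-55.2, -16.4, -6.3, -0.0, 0.0, 6.4, 85], [-56.7, -10.1, -6.2, -0.0, 0.0, 6.4, 85], [-57.5, -3.8, -6.3, -0.0, 0.0, 6.4, 85], [-57.5, 2.7, -6.2, -0.0, 0.0, 6.4, 85], [-56.9, 9.1, -6.3, -0.0, 0.0, 6.4, 85], [-55.5, 15.4, -6.2, -0.0, 0.0, 6.4, 85], [-53.5, 21.4, -6.3, -0.0, 0.0, 6.4, 85]] end [0.47 0.   0.32]
```

>>> servo_tool(moves=[[[-38, -43, -6, 0, 0, 6.4, 60], [-43, -39, -6, 0, 0, 6.4, 60], [-47, -34, -6, 0, 0, 6.4, 60], [-50, -28, -6, 0, 0, 6.4, 60], [-53, -22, -6, 0, 0, 6.4, 60], [-55, -16, -6, 0, 0, 6.4, 60], [-57, -10, -6, 0, 0, 6.4, 60], [-57, -4, -6, 0, 0, 6.4, 60], [-57, 3, -6, 0, 0, 6.4, 60], [-57, 9, -6, 0, 0, 6.4, 60], [-55, 15, -6, 0, 0, 6.4, 60], [-53, 21, -6, 0, 0, 6.4, 60]]])

```text
time: 1.6
tool_pos: [0.4697, 0.0004, 0.3171]
tool_rot: [-0.0, 0.708, 0.706, 0.0]
contact_force: [0.9, 0.1, -0.1]
gripper_width: 0.701
grasp_force: 0.0
```

```bash
python3 - <<'E'
from h import *
f=grab('wrist','w1'); s=manip.state(); print(s['tool_pos'],s['tool_rot'],s['joint_pos'],f['eye'],f['rotation'])
print(proj(f,[[.502,-.024,.205],[.502,.072,.205]]))
E
```

```text
[ 0.47197236 -0.00477698  0.31758752] [ 0.00228948  0.71088839  0.70330031 -0.00106502] [-0.16547054 -0.35774719  1.86100218 -0.00441659  1.63587122 -0.15503192] [0.46853475 0.06652955 0.4456164 ] [ 1.29835666e-01  9.91534779e-01 -7.43549210e-04 -9.64175704e-04]
[[366.70959846 269.33956971]
 [371.13557804 139.34986683]]
```

View pics/w1.png

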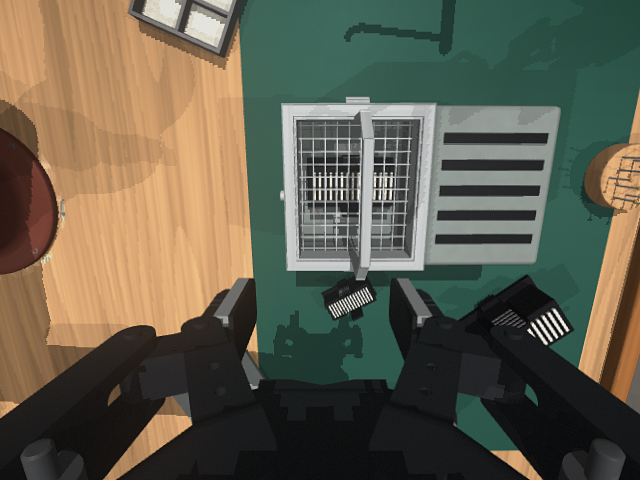

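Wrist picture: bar runs from about (368,137) to (363,265), near the prediction. I'll take a settled frame and crop it for an exact reading.

```bash
python3 - <<'E'
from h import *
f=grab('wrist','w2'); s=manip.state(); print(s['tool_pos'],f['eye'],f['rotation'])
cv2.imwrite('pics/c3.png',cv2.resize(f['image'][95:285,275:455],None,fx=3.1,fy=3.1,interpolation=cv2.INTER_CUBIC))
print(proj(f,[[.502,-.024,.205],[.502,.072,.205]]))
E
```

```text
[ 0.47067438 -0.00181781  0.31714158] [0.47110011 0.06195762 0.44570527] [ 1.32320561e-01  9.91194621e-01 -4.91026805e-03 -6.17596695e-04]
[[363.8769574  261.66052626]
 [366.96165146 130.29377246]]
```

View pics/c3.png

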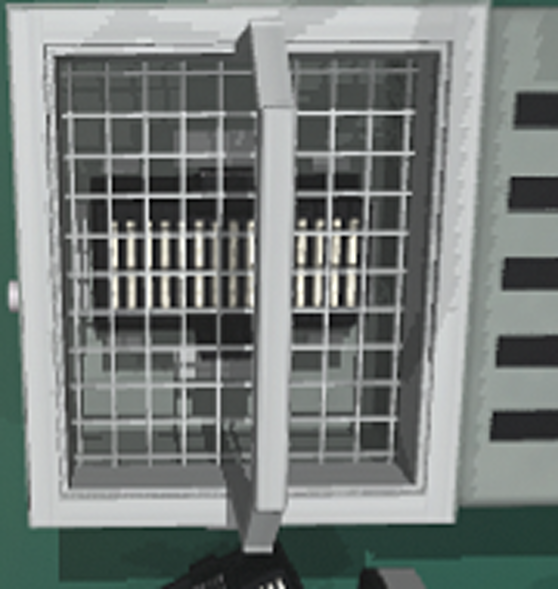

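Crop: bar's top face runs from (365.6,129) to (362.4,260.5), giving bar centre (0.501, 0.025) and yaw 0. I'll grip it 25 mm to the -y side.

>>> servo_tool(moves=[[[0, 15, 15, 0, 0, 0, 60], [0, 15, 25, 0, 0, 0, 50], [0, 1, 25, 0, 0, 0, 45], [0, 0, 25, 0, 0, 0, 45], [0, 0, 20, 0, 0, 0, 45], [0, 0, 12, 0, 0, 0, 45], [0, 0, 0, 0, 0, 0, 45]]])

```text
time: 2.58
tool_pos: [0.4998, 0.0025, 0.1944]
tool_rot: [-0.001, 0.706, 0.708, -0.0]
contact_force: [0.4, -0.0, 0.3]
gripper_width: 0.526
grasp_force: 0.0
```

>>> servo_tool(moves=[[[-2, 1, 0, 0, 0, 0, 20], [0, 0, 0, 0, 0, 0, 0], [0, 0, 0, 0, 0, 0, 0], [0, 0, 0, 0, 0, 0, 0], [0, 0, 0, 0, 0, 0, 0]]])

```text
time: 3.2
tool_pos: [0.5022, 0.0001, 0.1967]
tool_rot: [0.001, 0.707, 0.708, 0.001]
contact_force: [1.6, -0.1, 4.9]
gripper_width: 0.077
grasp_force: 61.3
```

>>> servo_tool(moves=[[[0, 0, -8, 0, 0, 0, 0], [0, 0, -15, 0, 0, 0, 0], [0, 0, -20, 0, 0, 0, 0], [0, 0, -20, 0, 0, 0, 0], [0, 0, -8, 0, 0, 0, 0], [0, 0, 0, 0, 0, 0, 0]]])

```text
time: 3.95
tool_pos: [0.5017, 0.0003, 0.2674]
tool_rot: [0.001, 0.707, 0.708, 0.001]
contact_force: [0.0, 0.2, -2.5]
gripper_width: 0.076
grasp_force: 60.4
```

```bash
python3 - <<'E'
from h import *
s=manip.state();print(s['tool_pos'],s['contact_force'],s['ft_torque'],s['gripper_width'])
plan([.450,.3025,.267],-5.4,12,0)
E
```

```text
[5.01741608e-01 2.82870760e-04 2.67445774e-01] [ 0.00559453  0.16674592 -2.47388774] [-0.03072833  0.05699134 -0.03859467] 0.07577336155403505
[[25.2, -4.3, 0.0, 0.0, 0.0, 0.5, 0], [25.2, -4.5, 0.0, 0.0, 0.0, 0.5, 0], [25.1, -4.7, 0.0, 0.0, 0.0, 0.5, 0], [25.1, -4.9, 0.0, 0.0, 0.0, 0.5, 0], [25.0, -5.2, 0.0, 0.0, 0.0, 0.5, 0], [25.0, -5.4, 0.0, 0.0, 0.0, 0.5, 0], [24.9, -5.6, 0.0, 0.0, 0.0, 0.5, 0], [24.9, -5.8, 0.1, 0.0, 0.0, 0.5, 0], [24.8, -6.0, 0.0, 0.0, 0.0, 0.5, 0], [24.8, -6.2, 0.1, 0.0, 0.0, 0.5, 0], [24.7, -6.4, 0.0, 0.0, 0.0, 0.5, 0], [24.7, -6.7, 0.1, 0.0, 0.0, 0.5, 0]] end [0.45   0.3025 0.267 ]
```

>>> servo_tool(moves=[[[15, -5, 0, 0, 0, 0.5, 0], [25, -6, 0, 0, 0, 0.5, 0], [28, -7, 0, 0, 0, 0.5, 0], [30, -7, 0, 0, 0, 0.5, 0], [30, -7, 0, 0, 0, 0.5, 0], [30, -7, 0, 0, 0, 0.5, 0], [30, -6, 0, 0, 0, 0.5, 0], [30, -5, 0, 0, 0, 0.5, 0], [30, -5, 0, 0, 0, 0.5, 0], [25, -5, 0, 0, 0, 0.5, 0], [18, -4, 0, 0, 0, 0.4, 0], [8, -2, 0, 0, 0, 0, 0]]])

```text
time: 5.45
tool_pos: [0.4472, 0.3028, 0.2651]
tool_rot: [-0.0, 0.739, 0.674, -0.001]
contact_force: [0.2, -0.0, -1.4]
gripper_width: 0.079
grasp_force: 60.4
```

```bash
python3 - <<'E'
from h import *
f=grab('scene','s2');g=grab('top','t2');w=grab('wrist','w3');s=manip.state();print(s['tool_pos'],s['tool_rot'])
a=cv2.resize(f['image'][130:330,440:600],None,fx=2.5,fy=2.5,interpolation=cv2.INTER_CUBIC) #400x500
b=cv2.resize(g['image'][175:275,130:210],None,fx=5,fy=5,interpolation=cv2.INTER_CUBIC)
cv2.imwrite('pics/c4.png',np.hstack([a,b]))
hx=np.array([.9955,-.094,0]);post=np.array([.6215,.318,0])
pts=np.array([post-hx*.119+[0,0,.246],post-hx*.095+[0,0,.224],post+[0,0,.24]])
for k in (f,g,w): print(proj(k,pts).round(1).tolist())
E
```

```text
[0.448031   0.30171322 0.26572067] [-5.18949889e-05  7.38885191e-01  6.73831058e-01 -6.14551505e-04]
[[515.1, 208.4], [512.9, 227.2], [523.6, 259.7]]
[[175.1, 243.0], [178.9, 234.5], [181.7, 193.1]]
[[441.5, 225.0], [472.9, 215.7], [681.0, 223.5]]
```

View pics/c4.png

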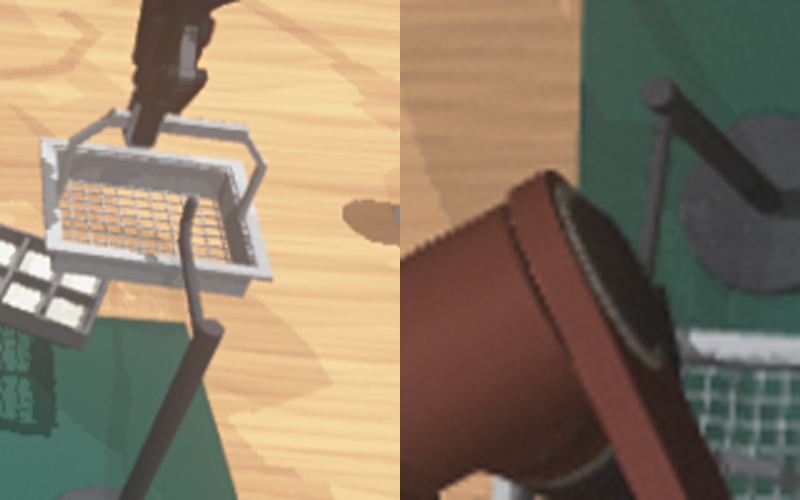

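Picture: basket is held upright and level, with the hook tip at scene px (516,210) inside the handle window beyond the bar. I'll slide it in over the tip and then lower.

>>> servo_tool(moves=[[[1, 8, 0, 0, 0, 0, 0], [1, 14, 0, 0, 0, 0, 0], [1, 16, 0, 0, 0, 0, 0], [1, 16, 0, 0, 0, 0, 0], [1, 14, 0, 0, 0, 0, 0], [1, 9, 0, 0, 0, 0, 0], [1, 4, 0, 0, 0, 0, 0], [0, 0, 8, 0, 0, 0, 0], [0, 0, 10, 0, 0, 0, 0], [0, 0, 8, 0, 0, 0, 0], [0, 0, 4, 0, 0, 0, 0], [0, 0, 2, 0, 0, 0, 0]]])

```text
time: 7.1
tool_pos: [0.5297, 0.3011, 0.2339]
tool_rot: [-0.0, 0.739, 0.674, -0.0]
contact_force: [-0.3, -0.2, -1.8]
gripper_width: 0.08
grasp_force: 60.4
```

>>> servo_tool(moves=[[[0, 0, 3, 0, 0, 0, 0], [0, 0, 2, 0, 0, 0, 0], [0, 0, 1, 0, 0, 0, 0], [0, 0, 0, 0, 0, 0, 0]]])

```text
time: 7.6
tool_pos: [0.5299, 0.3011, 0.2283]
tool_rot: [-0.0, 0.739, 0.674, -0.0]
contact_force: [-0.5, 0.0, -1.6]
gripper_width: 0.074
grasp_force: 60.4
```

>>> servo_tool(moves=[[[0, 0, 1, 0, 0, 0, 0], [0, 0, 1, 0, 0, 0, 0], [0, 0, 0, 0, 0, 0, 0]]])

```text
time: 7.98
tool_pos: [0.5301, 0.3012, 0.2273]
tool_rot: [0.0, 0.739, 0.674, 0.0]
contact_force: [-1.5, -1.1, 3.3]
gripper_width: 0.078
grasp_force: 61.0
```

```bash
python3 - <<'E'
from h import *
f=grab('scene','s3');w=grab('wrist','w4');s=manip.state();print(s['tool_pos'],s['contact_force'],s['ft_torque'])
a=cv2.resize(f['image'][170:330,440:580],None,fx=3,fy=3,interpolation=cv2.INTER_CUBIC)
b=cv2.resize(w['image'][:480,240:640],(400,480))
cv2.imwrite('pics/c5.png',np.hstack([a[:480],b])[:, :800])
E
```

```text
[0.53012658 0.30121085 0.22725872] [-1.38362212 -0.55171333  3.54648149] [-0.12320204  0.2815776   0.04984641]
```

View pics/c5.png

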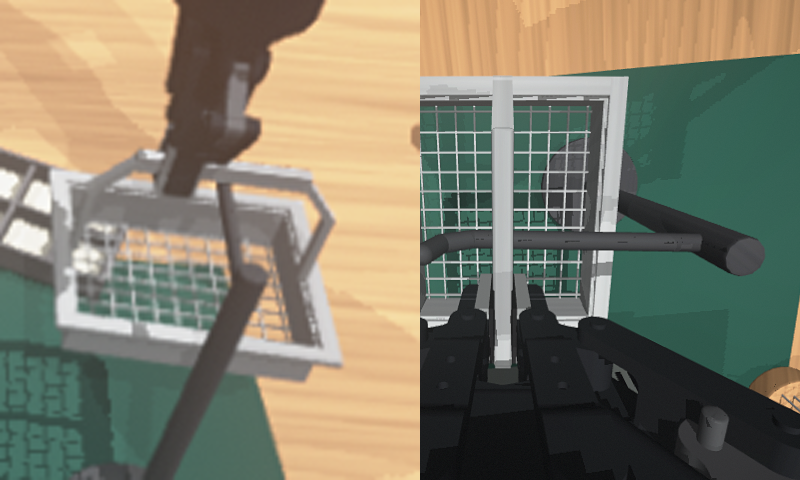

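Picture: bar lies across the shank between the tip and the post, and the load has gone to the hook (+3.5 N). I'll check how well it is centred.

```bash
python3 - <<'E'
from h import *
w=load('w4'); 
for P in ([.5325,.326,.236],[.537,.374,.236],[.5325,.326,.230]): print((proj(w,[P])[0]).round(1))
# shank seen at full-px: crop x c-420+240 , y same
for c in [(503,128),(503,242),(690,242)]:
    px=(c[0]-420+240,c[1]); print(px, atz(w,px,.236).round(4), atz(w,px,.224).round(4))
E
```

```text
[326.9 259.4]
[327.6 125.9]
[326.7 254.5]
(323, 128) [0.5354 0.3735 0.236 ] [0.5355 0.3741 0.224 ]
(323, 242) [0.5317 0.333  0.236 ] [0.5314 0.3296 0.224 ]
(510, 242) [0.6017 0.3265 0.236 ] [0.6084 0.3225 0.224 ]
```

The hook is about 3 mm to +y of the bar's middle; I'll nudge it before release.

>>> servo_tool(moves=[[[0, 0, -4, 0, 0, 0, 0], [3, 0, 0, 0, 0, 0, 0], [0, 0, 3, 0, 0, 0, 0], [0, 0, 1, 0, 0, 0, 0], [0, 0, 0, 0, 0, 0, 0], [0, 0, 0, 0, 0, 0, 16], [0, 0, 0, 0, 0, 0, 24], [0, 0, 0, 0, 0, 0, 30], [0, 0, 0, 0, 0, 0, 30], [0, 0, 0, 0, 0, 0, 30]]])

```text
time: 9.32
tool_pos: [0.5302, 0.3041, 0.2262]
tool_rot: [0.0, 0.739, 0.674, -0.0]
contact_force: [0.0, 0.0, 0.3]
gripper_width: 0.353
grasp_force: 0.0
```

>>> servo_tool(moves=[[[0, 0, -10, 0, 0, 0, 30], [0, 0, -20, 0, 0, 0, 30], [0, 0, -30, 0, 0, 0, 40], [0, 0, -30, 0, 0, 0, 60], [0, 0, -10, 0, 0, 0, 80]]])

```text
time: 9.95
tool_pos: [0.5312, 0.3046, 0.3309]
tool_rot: [0.001, 0.739, 0.674, 0.003]
contact_force: [-0.1, 0.4, -0.1]
gripper_width: 0.876
grasp_force: 0.0
```

```bash
python3 - <<'E'
from h import *
print(manip.state()['tool_pos'])
plan([.50,.0245,.28],-90,12,85)
f=grab('scene','s4');w=grab('wrist','w5')
a=cv2.resize(f['image'][170:330,440:580],None,fx=3,fy=3,interpolation=cv2.INTER_CUBIC)
b=cv2.resize(w['image'][:480,200:580],(380,480))
cv2.imwrite('pics/c6.png',np.hstack([a,b]))
E
```

```text
[0.53119745 0.30458212 0.33094759]
[[-23.5, -0.5, 4.2, 0.0, -0.0, 7.1, 85], [-23.4, 2.5, 4.2, 0.0, -0.0, 7.1, 85], [-22.9, 5.3, 4.2, 0.0, -0.0, 7.1, 85], [-22.0, 8.1, 4.2, 0.0, -0.0, 7.1, 85], [-20.9, 10.8, 4.2, 0.0, -0.0, 7.1, 85], [-19.4, 13.3, 4.2, 0.0, -0.0, 7.1, 85], [-17.6, 15.6, 4.1, 0.0, -0.0, 7.1, 85], [-15.5, 17.6, 4.2, 0.0, -0.0, 7.1, 85], [-13.2, 19.4, 4.1, 0.0, -0.0, 7.1, 85], [-10.8, 20.9, 4.2, 0.0, -0.0, 7.1, 85], [-8.1, 22.1, 4.1, 0.0, -0.0, 7.1, 85], [-5.3, 22.8, 4.2, 0.0, -0.0, 7.1, 85]] end [0.5    0.0245 0.28  ]
```

View pics/c6.png

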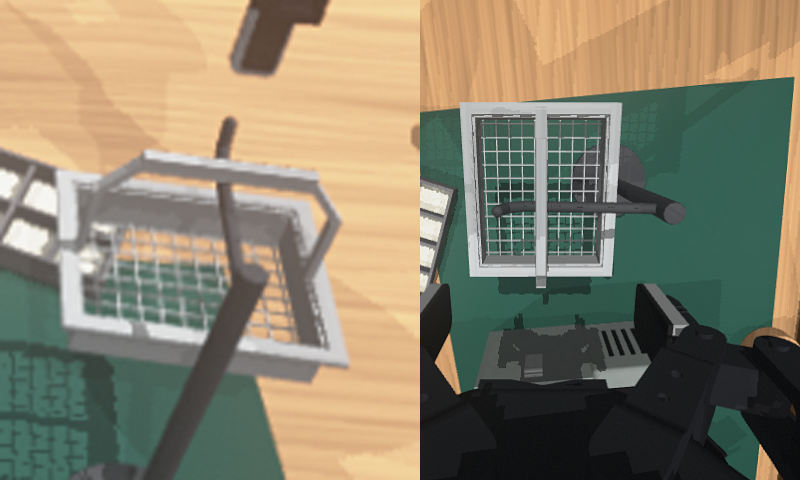

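Picture: basket hangs level and upright on the hook, clear of the gripper. Now to the cassette.

>>> servo_tool(moves=[[[-23, 0, 4, 0, 0, 7.1, 85], [-23, 2, 4, 0, 0, 7.1, 85], [-23, 5, 4, 0, 0, 7.1, 85], [-22, 8, 4, 0, 0, 7.1, 85], [-21, 11, 4, 0, 0, 7.1, 85], [-19, 13, 4, 0, 0, 7.1, 85], [-18, 16, 4, 0, 0, 7.1, 85], [-16, 18, 4, 0, 0, 7.1, 85], [-13, 19, 4, 0, 0, 7.1, 85], [-11, 21, 4, 0, 0, 7.1, 85], [-8, 22, 4, 0, 0, 7.1, 85], [-5, 23, 4, 0, 0, 7.1, 85]]])

```text
time: 11.55
tool_pos: [0.4977, 0.0237, 0.2765]
tool_rot: [-0.0, 1.0, -0.006, -0.001]
contact_force: [0.5, 0.2, -0.1]
gripper_width: 0.998
grasp_force: 0.0
```

>>> servo_tool(moves=[[[0, 0, 0, 0, 0, 0, 85], [0, 0, 0, 0, 0, 0, 85]]])

```text
time: 11.8
tool_pos: [0.4983, 0.0247, 0.2776]
tool_rot: [-0.0, 1.0, -0.004, -0.001]
contact_force: [0.1, 0.3, -0.4]
gripper_width: 0.995
grasp_force: 0.0
```

```bash
python3 - <<'E'
from h import *
s=manip.state();w=grab('wrist','w6');print(s['tool_pos'],s['tool_rot'],s['joint_pos'][5]);g=grab('top','t6')
c=np.array([.500,.0245,0])
P=np.array([[x,y,z] for x,y,z in [(0,.031,.08),(0,-.031,.08),(.049,.022,.076),(-.049,.022,.076),(-.049,-.022,.076),(.049,-.022,.076),(.0625,.0725,.125),(-.0625,.0725,.125),(-.0625,-.0725,.125),(.0625,-.0725,.125)]])+c
print(proj(w,P).round().tolist());q=proj(g,P).round(1);print(q.tolist())
a=w['image']; b=cv2.resize(g['image'][210:290,270:355],(510,480),interpolation=cv2.INTER_CUBIC)
x0=int(proj(w,P)[:,0].min())-30; y0=int(proj(w,P)[:,1].min())-20; x0=max(x0,0);y0=max(y0,0)
x1=min(640,int(proj(w,P)[:,0].max())+30); y1=min(480,int(proj(w,P)[:,1].max())+20); k=min(800/(x1-x0),600/(y1-y0))
print(x0,y0,x1,y1,k); cv2.imwrite('pics/c7.png',cv2.resize(a[y0:y1,x0:x1],None,fx=k,fy=k,interpolation=cv2.INTER_CUBIC))
E
```

```text
[0.49827473 0.02472524 0.27757661] [-2.80646139e-04  9.99992611e-01 -3.78854566e-03 -5.87932513e-04] 1.4784228486671012
[[293.0, 211.0], [355.0, 211.0], [301.0, 161.0], [303.0, 257.0], [345.0, 256.0], [346.0, 160.0], [235.0, 147.0], [245.0, 288.0], [404.0, 287.0], [412.0, 145.0]]
[[299.6, 252.5], [324.0, 251.7], [302.8, 233.7], [303.6, 271.7], [321.1, 271.2], [320.0, 233.1], [281.3, 225.2], [282.0, 275.3], [341.5, 273.6], [339.8, 223.3]]
204 125 442 308 3.278688524590164
```

View pics/c7.png

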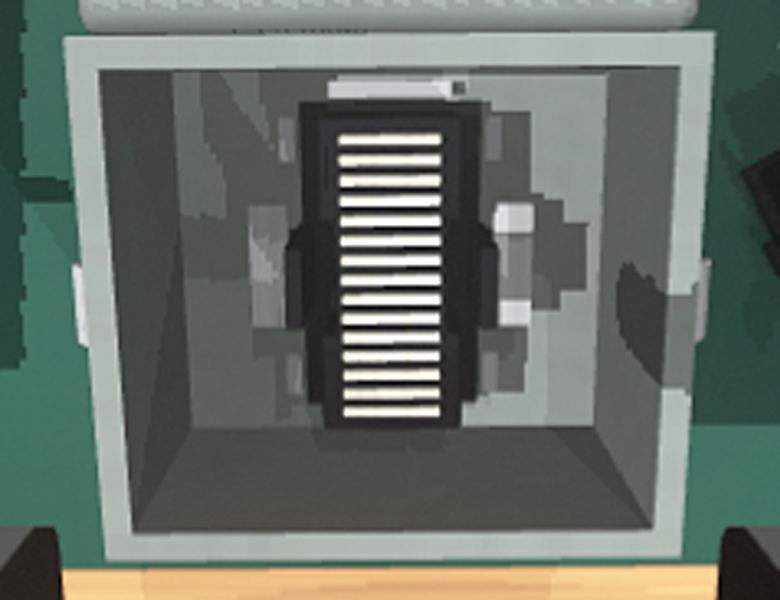

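Picture: middle-sized cassette in the well, outer catch edges at crop x 286 and 498 (rows 225–328), well inner corners (100,68), (680,67), (652,530), (132,532).

```bash
python3 - <<'E'
from h import *
w=load('w6');C=lambda x,y:(204+x/3.2787,125+y/3.2787)
q=[atz(w,C(*p),.125) for p in [(100,68),(680,67),(652,530),(132,532)]]; print(np.round(q,4).tolist(),np.mean(q,0).round(4))
for p in [(286,230),(498,230),(286,325),(498,325),(287,278),(497,278)]: print(p,atz(w,C(*p),.094).round(4))
for p in [(302,102),(481,102),(325,428),(461,428)]: print('body',p,atz(w,C(*p),.076).round(4))
g=load('t6');print(w['eye'])
E
```

```text
[[0.5632, 0.0971, 0.125], [0.5625, -0.0472, 0.125], [0.4381, -0.0472, 0.125], [0.4385, 0.0975, 0.125]] [0.5006 0.0251 0.125 ]
(286, 230) [0.518 0.055 0.094]
(498, 230) [ 0.5176 -0.0058  0.094 ]
(286, 325) [0.4901 0.0558 0.094 ]
(498, 325) [ 0.4897 -0.0063  0.094 ]
(287, 278) [0.5041 0.0551 0.094 ]
(497, 278) [ 0.5037 -0.0057  0.094 ]
body (302, 102) [0.5532 0.0508 0.076 ]
body (481, 102) [ 0.5529 -0.0018  0.076 ]
body (325, 428) [0.4523 0.0462 0.076 ]
body (461, 428) [0.452 0.003 0.076]
[0.56214225 0.02520577 0.40591718]
```

>>> servo_tool(moves=[[[3, 0, 20, 0, 0, -0.4, 85], [0, 0, 35, 0, 0, 0, 85], [0, 0, 40, 0, 0, 0, 85], [0, 0, 35, 0, 0, 0, 85], [0, 0, 20, 0, 0, 0, 85], [0, 0, 0, 0, 0, 0, 85], [0, 0, 0, 0, 0, 0, 85]]])

```text
time: 12.78
tool_pos: [0.5019, 0.0245, 0.1287]
tool_rot: [0.0, 1.0, -0.001, 0.0]
contact_force: [0.5, -0.0, 0.9]
gripper_width: 0.995
grasp_force: 0.0
```

>>> servo_tool(moves=[[[-1, 0, 15, 0, 0, 0, 85], [0, 0, 20, 0, 0, 0, 85], [0, 0, 15, 0, 0, 0, 85], [0, 0, 8, 0, 0, 0, 85], [0, 0, 2, 0, 0, 0, 85], [0, 0, 0, 0, 0, 0, 85], [0, 0, 0, 0, 0, 0, 85]]])

```text
time: 13.65
tool_pos: [0.5039, 0.0244, 0.0775]
tool_rot: [0.0, 1.0, -0.001, 0.002]
contact_force: [-25.6, 2.6, 48.8]
gripper_width: 0.995
grasp_force: 23.4
```

Unexpected contact. Reading the wrench (no time passes) to find where it acts before backing off.

```bash
python3 - <<'E'
from h import *
s=manip.state()
for k,v in s.items(): print(k,np.round(v,4))
F=np.array(s['contact_force']);M=np.array(s['ft_torque']); p=np.cross(F,M)/(F@F); print('line pt',p,'pitch',M@F/(F@F),'dir',F/np.linalg.norm(F))
E
```

```text
time 13.65
joint_pos [-9.9400e-02 -6.9900e-02  2.0306e+00  2.0000e-04  1.1770e+00  1.4730e+00]
joint_vel [ 0.0006 -0.0009  0.0006  0.0018 -0.0024 -0.0018]
joint_efforts [ -1.8958  -8.1863 -20.6433  -0.0701  -5.5763  -0.165 ]
tool_pos [0.5039 0.0244 0.0775]
tool_rot [ 1.0e-04  1.0e+00 -8.0e-04  1.9e-03]
contact_force [-25.6344   2.5849  48.7976]
ft_torque [ 0.2506  2.854  -0.1382]
grasp_force 23.3691
gripper_width 0.995
line pt [-0.04585472  0.00285158 -0.02423951] pitch -0.0019017822005812526 dir [-0.46454623  0.04684437  0.884309  ]
```

Symmetric push on both fingers (about 24 N each, nearly no y moment). That suggests the wide-open fingers' knuckles on the rim, or the tips on the lips. I'll back off and use the saved wrist image to tell which.

>>> servo_tool(moves=[[[0, 0, -10, 0, 0, 0, 85], [0, 0, -8, 0, 0, 0, 85], [0, 0, -6, 0, 0, 0, 72], [0, 0, 0, 0, 0, 0, 72], [0, 0, 0, 0, 0, 0, 72]]])

```text
time: 14.28
tool_pos: [0.5001, 0.0243, 0.0916]
tool_rot: [-0.0, 1.0, -0.001, -0.001]
contact_force: [1.0, 0.1, 0.1]
gripper_width: 0.846
grasp_force: 0.0
```

```bash
python3 - <<'E'
from h import *
s=manip.state();print(s['tool_pos'],s['contact_force'],s['gripper_width'],manip.tcp_to_tips)
w=load('w6');C=lambda x,y:(204+x/3.2787,125+y/3.2787)
from scipy.optimize import brentq
a,b=C(62,530),C(720,530)
z=brentq(lambda z: atz(w,a,z)[1]-atz(w,b,z)[1]-.085,.1,.38); print('tip z',z,'TCP .2776', atz(w,a,z),atz(w,b,z))
print('dist to tips',.2776-z)
E
```

```text
[0.50010342 0.02428048 0.09156504] [0.97581974 0.14015639 0.06797629] 0.845695584982947 0.014
tip z 0.2755738079262311 TCP .2776 [0.50508508 0.0678116  0.27557381] [ 0.5045341  -0.0171884   0.27557381]
dist to tips 0.0020261920737689176
```

Tips stand only 2 mm ahead of the TCP when fully open, so it was the knuckles on the rim. Opened to 72 mm they clear it, and the catches still have 5 mm each side.

>>> servo_tool(moves=[[[1, -0.5, 5, 0, 0, 0, 71], [0, 0, 5, 0, 0, 0, 71], [0, 0, 5, 0, 0, 0, 71], [0, 0, 0, 0, 0, 0, 71]]])

```text
time: 14.78
tool_pos: [0.501, 0.0248, 0.0764]
tool_rot: [-0.0, 1.0, -0.001, -0.001]
contact_force: [-0.1, -0.2, -0.2]
gripper_width: 0.828
grasp_force: 0.0
```

No contact now. Down the last 4 mm, then close.

>>> servo_tool(moves=[[[0, 0, 4, 0, 0, 0, 71], [0, 0, 0, 0, 0, 0, 71], [0, 0, 0, 0, 0, 0, 62], [0, 0, 0, 0, 0, 0, 56], [0, 0, 0, 0, 0, 0, 48], [0, 0, 0, 0, 0, 0, 30], [0, 0, 0, 0, 0, 0, 30], [0, 0, 0, 0, 0, 0, 30]]])

```text
time: 15.78
tool_pos: [0.5025, 0.0245, 0.077]
tool_rot: [0.0, 1.0, -0.001, 0.0]
contact_force: [-10.1, -0.3, 20.1]
gripper_width: 0.528
grasp_force: 61.5
```

>>> servo_tool(moves=[[[0, 0, -2, 0, 0, 0, 30], [0, 0, -3, 0, 0, 0, 30], [0, 0, -3, 0, 0, 0, 30], [0, 0, -3, 0, 0, 0, 30], [0, 0, 0, 0, 0, 0, 30]]])

```text
time: 16.4
tool_pos: [0.5016, 0.0248, 0.0843]
tool_rot: [-0.0, 1.0, -0.001, 0.0]
contact_force: [-0.1, 0.1, -2.3]
gripper_width: 0.517
grasp_force: 61.2
```

Load is 2.3 N, the cassette's weight, so it is free. Lifting straight up.

>>> servo_tool(moves=[[[0, 0, -6, 0, 0, 0, 30], [0, 0, -12, 0, 0, 0, 30], [0, 0, -16, 0, 0, 0, 30], [0, 0, -18, 0, 0, 0, 30], [0, 0, -20, 0, 0, 0, 30], [0, 0, -20, 0, 0, 0, 30], [0, 0, -20, 0, 0, 0, 30], [0, 0, -20, 0, 0, 0, 30], [0, 0, -18, 0, 0, 0, 30], [0, 0, -12, 0, 0, 0, 30], [0, 0, -6, 0, 0, 0, 30], [0, 0, 0, 0, 0, 0, 30]]])

```text
time: 17.9
tool_pos: [0.5016, 0.0248, 0.2524]
tool_rot: [0.0, 1.0, -0.001, 0.0]
contact_force: [0.1, 0.7, -2.2]
gripper_width: 0.517
grasp_force: 61.5
```

```bash
python3 - <<'E'
from h import *
s=manip.state();print(s['tool_pos'],s['tool_rot'],s['contact_force'],s['ft_torque'],s['gripper_width'])
f=grab('scene','s9'); a=load('scene0')['image']
# numeric checks: dark pixels column above collector near projected cassette; basket unchanged vs s4
u=s['tool_pos'][2]-.008-.050
P=np.array([[x,y,z] for x in(-.052,.052) for y in(-.03,.03) for z in(u,u+.006)])+[.5015,.0247,0]
print('underside~',u, proj(f,P).round().tolist())
g=cv2.cvtColor(f['image'],cv2.COLOR_BGR2GRAY)
for r in range(90,260,8): print(r,''.join('#' if v<60 else ('.' if v<150 else 'o') for v in g[r,290:390:2]))
b=load('s4')['image'];d=cv2.absdiff(f['image'],b)[170:330,450:570].max(2);print('basket diff px',(d>60).sum())
E
```

```text
[0.50157092 0.02477893 0.25237834] [ 1.22230274e-05  9.99999551e-01 -9.47672702e-04  1.51315819e-05] [ 0.10584708  0.69370454 -2.24394336] [-0.01681724 -0.02545997 -0.02057283] 0.5166549608582416
underside~ 0.19437833635866358 [[323.0, 200.0], [323.0, 197.0], [354.0, 202.0], [354.0, 199.0], [317.0, 236.0], [317.0, 234.0], [352.0, 239.0], [352.0, 236.0]]
90 ..............#.......................#...........
98 oo...............###..............##.o............
106 oooooooooo..oo.........................######.....
114 oooooooooo..oo##......................oooooooooooo
122 oooooooooooooo#....#..######..........oooooooooooo
130 oooooooooooooo#.......................oooooooooooo
138 ...........oo........................ooooooooooooo
146 .......................##.#.#...........ooo...oooo
154 o.............................................oooo
162 ................................................oo
170 ooooooo........................................ooo
178 ooooooooo............oooooo...............oooooooo
186 oooooooooooooo.......oooooooo......ooooooooooooooo
194 oooooooooooooo.......ooooooo.......ooooooooooooooo
202 oooooooooooooooo...ooooooooo.....ooooooooooooooooo
210 ooooooooooooooo..................ooooooooooooooooo
218 ooooooooooooooo.................oooooooooooooooooo
226 ooooo...........................oooooooooooooooooo
234 oooo......................................oooooooo
242 ooo.......................................oooooooo
250 .o........................................ooo.....
258 ........oooooooooo.......ooo..............oo.o....
basket diff px 502
```

```bash
python3 - <<'E'
from h import *
w6=load('w6');C=lambda x,y:(204+x/3.2787,125+y/3.2787)
f=load('s9')['image'];b=load('s4')['image'];d=cv2.absdiff(f,b).max(2)
print('basket diff rows>=215:',(d[215:330,450:570]>60).sum())
q=np.array([atz(w6,C(*p),.076) for p in [(338,133),(442,133),(343,417),(440,417)]]);print(q.round(4))
w=grab('wrist','w9');g=cv2.cvtColor(w['image'],cv2.COLOR_BGR2GRAY)
for u in(.190,.195,.200): print(u,proj(w,q+[0,0,u-.03]).round().tolist())
for r in range(150,480,8): print(r,''.join('#' if v<60 else ('.' if v<170 else 'o') for v in g[r,220:430:3]))
E
```

```text
basket diff rows>=215: 0
[[0.5442 0.0404 0.076 ]
 [0.544  0.0096 0.076 ]
 [0.4559 0.0404 0.076 ]
 [0.4557 0.0097 0.076 ]]
0.19 [[289.0, 196.0], [360.0, 197.0], [294.0, 371.0], [354.0, 371.0]]
0.195 [[288.0, 198.0], [361.0, 199.0], [293.0, 377.0], [355.0, 378.0]]
0.2 [[286.0, 200.0], [362.0, 200.0], [292.0, 384.0], [356.0, 385.0]]
150 oo.................................................................ooo
158 oo..........................oooooooooooooooooooooooooooooo.........ooo
166 ooo..........................oooooooooooooooooo..oooooooo..........ooo
174 ooo....................................................oo.............
182 ooo.................##################################.oo.............
190 ooo.............############.#.................#######ooo.............
198 ooo.............#...................................##ooo.............
206 oooo............#.....oooooooooooooooooooooooooo#..###ooo.............
214 oooo............#...................................##ooo.............
222 oooo............#.#...ooooooooooooooooooooooooo.#...#.ooo............o
230 oooo..........
[... 1681 characters left out ...]
#########################
414 ######################################################################
422 ######################################################################
430 ######################################################################
438 ######################################################################
446 ######################################################################
454 ######################################################################
462 ######################################################################
470 ######################################################################
478 ######################################################################
```

Observed pleat rows, from about 198 to 380, match the level prediction at underside 0.195 m. The basket is unmoved on the hook. Handing in.

```bash
python3 -c "
from plant import manip
print(manip.job_done())"
```

```text
the job is handed in; nothing more can be done
None
```

I hung the basket on the hook, then drew the middle-sized cassette out and handed the job in with it held by its catches, level and about 7 cm above the rim; on the first reach the wide-open fingers pressed the collector's rim with 49 N up (about 24 N per finger), so I backed off and went in narrower.

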